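# Twist the inspection camera up into its stand

## Robot

A 6-joint arm with a two-finger parallel gripper is mounted at the origin on the work surface. World frame = base frame: x ahead of the robot, y to its left, z up, the work surface at z = 0. Lengths are in mm, angles in rad, forces in N, time in s.
With the tool pointing down it reaches from about 300 to 775 mm from the base axis. Payload 14.6 kg.
Tool frame: the origin (TCP) lies midway between the tips of the shut fingers; the grasp point (between the pads) lies manip.tcp_to_grasp behind it (manip.tcp_to_grasp is the distance from the TCP to the grasp point, in mm); x points along the fingers, z is the direction in which the jaws open and shut, and the axes are right-handed (so a half turn about x gives the same grasp; the last joint's range is limited). The gripper opens to 94 mm and grips with 3 to 60 N. Pads are 16 mm wide; open, the fingers measure 119 mm over their backs; the gripper's body (75 mm by 177 mm) begins 78 mm behind the grasp point.
Start: joints at [-1.264, 0.3, 1.521, -0, 1.321, -0.067], TCP at [200.828, -512.013, 180.846] pointing down, gripper open.
Joint ranges: [-3.03, 3.03], [-0.79, 2.21], [0.23, 2.52], [-1.04, 4.18], [0, 3.07], [-2.55, 2.55]. Speed limits (rad/s): [2.22, 2.22, 2.57, 3.14, 3.14, 3.14].

## Interface

Orientations are given as [roll, pitch, yaw] about the fixed x, y, z axes, in that order (R = Rz(yaw) Ry(pitch) Rx(roll)).
In Python, from cell import manip gives the robot as it stands.
- The arm moves only by the shell command python3 -m jog 'ROWS' [FORCE]. ROWS is JSON, a list of rows, each an object of numbers: "grip": the opening, from 0 (shut) to 1 (fully open); "tx", "ty", "tz": the shift along the tool's x, y, z in units of 40 mm (1.0 is 40 mm); "turn": the turn about the tool's x in units of 6 degrees (1.0 is 6 degrees). In form: [{"grip": .., "tx": .., "ty": .., "tz": .., "turn": ..}, ...]. A call has 1 to 12 rows; each row is the pose to reach, as a shift and turn from the pose commanded when the call began, along the tool's axes at that moment; what a row does not reach only later rows make up. A row lasts 1/12 s, in which the tool goes at most 41.7 mm and 7.16 degrees, less where a joint would pass 70% of its speed; a pose out of reach is approached as far as the arm can. A call with a gripper value outside its range is refused whole. The fingers move at their own pace and stop on an object; FORCE is the grip in N (left out, the last holds). Time passes only in rows, so rows that repeat a pose let the fingers close. It gives the time, the measured TCP pose, the force and the opening at its end, in the units of the state.
- manip.read_state(): the state, without advancing time (a new reading comes with each control period).
- manip.camera(name): name is "scene" or "top" or "wrist"; returns a dict with "image" (400x640x3 uint8, red, green, blue), "fx", "fy", "cx", "cy" (pixels), "k1" (the pictures are not rectified: a ray, as slopes to the right and down, at radius r is drawn at 1 + k1 r^2 times it, then the intrinsics apply), "eye" and "attitude" of the camera in the world. Camera axes: x right, y up, looking along -z (the intrinsics and any distortion apply to the point x, -y, -z); pixel columns grow to the right and rows downward; lengths in mm; the calibration is good to about 2 mm. A picture is of the moment at which its call begins. There is no depth.
- manip.sign_off(): hands the job in, once; it reports no verdict.
The state is a dict: "clock": time; "joints": joint angles; "qd": joint speeds; "effort": joint torques, N m; "eef_pos": TCP position; "eef_rot": TCP orientation; "wrist_force": force on the tool from outside, world axes, zero at the start; "moment": the same for the moment, N m; "finger_gap": finger opening in mm.
Only numpy, scipy, OpenCV 4.12 (cv2) and the standard library are available. Lean on these libraries where they do the work, as an engineer would, in place of code of your own. Each camera call takes 0.05 s, during which the arm holds its last target. There are 200 camera calls.

## Task

Take the inspection camera by the white grip on its stem and hang it in the open-fronted collar of the camera stand: bring the stem in through the collar's open front with the camera underneath, raise the camera so that its two yellow lugs come up through the collar's slots, twist it anticlockwise (seen from above) past the orange humps to the stop, and let it down so that both lugs drop into their pockets and it hangs upright, locked, by itself. The collar may be clamped askew, so feel for the slots gently rather than forcing the camera against the stand, and leave the other things on the bench where they are.

Things in the scene. Friction and masses are not known exactly. Their poses are not given: they have to be found in the camera images.
- camera: Loose inspection camera standing upright, about 0.3 kg, 155 mm tall. Origin: centre of its underside, z up. From below: grey lens hood (52 mm diameter, to z = 12 mm), black body with blue band (64 mm diameter, z = 12 to 60, its flat top is the shoulder), aluminium spigot (44 mm diameter, z = 60 to 83), steel stem (12 mm diameter, z = 83 to 125), white square grip (z = 125 to 155).
- camera_lugs (a point): Point on the camera's axis at the underside of its two yellow lugs (camera z = 77 mm), with the camera's axes. The lugs lie along +y and -y, 10 mm wide, 6 mm thick (z = 77 to 83), tips 33 mm from the axis. A half turn of the camera makes no difference to them.
- camera_grip (a point): Where to hold the camera: on its axis at camera z = 142 mm, in the white grip, 24 x 24 mm with sides along the camera's x and y (any quarter turn will do) and 30 mm tall (z = 125 to 155). Fingertips should reach no lower than camera z = 115 mm so that they stay above the collar and its stops.
- stand: Fixed camera stand. Origin: on the bench below the collar's axis; -x points out of the collar's open front, +x to the post. Grey base plate 14 mm thick (x = -75 to 175, y = -80 to 80 mm) with a 4 mm circuit board on it under the collar, post at x = 140 mm and an arm to the collar; nothing higher than 182 mm. Over 25 N between camera and stand or collar damages them.
- socket (a point): On the collar's axis at pocket-floor height (158 mm, collar at rest), with the stand's axes. Camera origin below it: over 91 mm for the lugs to pass under the collar on the way in, 73 or less for the lugs to clear the humps, 68 when the shoulder meets the collar, 77 with the lugs on the pocket floors, about 79 hanging (the collar sags 2 mm). Collar bore 48 mm (spigot play 2 mm all round), outer diameter 92 mm.
- collar_under (a point): On the collar's axis at its underside (150 mm), stand's axes. The aluminium C-ring has an open front 108 degrees wide and is clamped askew about its axis by up to 0.55 rad either way from the stand's axes: not in any reading; feel for it or see it from above. Slots for the lugs are centred at +70 and -110 degrees (anticlockwise from the collar's own +x), 28 degrees wide: a lug has 2 degrees play either way.
- collar_hump (a point): On the collar's axis at the top of the orange humps (162 mm), stand's axes. Anticlockwise of each slot: hump 7 degrees wide, then pocket 31 degrees wide centred 37 degrees from the slot's centre, floor 4 mm under the hump. A dark stop (12 mm above pocket floor) at each pocket halts the lugs about 41 degrees from the slots' centres; 4 degrees back is mid-pocket. Another dark stop blocks clockwise turning.
- collar (a joint): How far the collar has been pushed up, m (0 at rest, negative down). It floats on springs: it yields about 1.5 N per mm both ways, up to 10 mm upward and 5 mm downward, then is rigid. The hanging camera pulls it down by about 2 mm (1.5 to 2.7).
- reel: Empty white plastic wire reel standing flat, 84 mm diameter, 58 mm tall; bystander. Origin: centre of its underside.
- meter: Orange hand-held meter lying flat, 80 x 130 x 36 mm; bystander. Origin: centre of its underside.
- bin: Small open blue plastic bin, 100 x 120 x 60 mm; bystander. Origin: centre of its underside.
Things that resemble listed ones, but are neither listed nor needed, are in the scene too. There is more than one size of the camera; the job needs the smaller.

How it is judged (in metres and radians):
On the way:
1. the camera is up in the collar, its lugs risen through the slots above the level of the humps (z of camera in the frame of socket between -0.0735 and -0.06 m and horizontal distance between camera and socket below 0.005 m), for 0.1 s.
At the end, for the whole second after the job is handed in: The camera hangs by its lugs in the pockets of the collar: its origin 77 to 81.5 mm below the socket point and within 4 mm of the collar's axis, upright within 0.06 rad, at rest, borne by the stand alone (z of camera in the frame of socket between -0.0815 and -0.077 m and horizontal distance between camera and socket below 0.004 m and angle between camera's own z axis and vertical below 0.06 rad and linear speed of camera below 0.01 m/s and contact force between camera and stand above 1 N); the robot touches nothing.
It fails at once if the camera pressed against the stand or its collar with more than 25 N (contact force between camera and stand above 25 N).
It fails at once if reel, meter or bin moved by more than 30 mm (distance of any of reel, meter, bin from where it was at the start of the episode above 0.03 m).
It also fails if it takes over 72 s, if anything falls off the work surface, if the arm or the gripper's body presses on something with over 40 N, if the wrist force passes 120 N, or if a joint passes its speed limit or range.

## Working session

There is one attempt and no reset: what is moved stays moved. The work goes in short steps, Python scripts to look and compute and a shell command to move; the robot and the scene stay as the last step left them, time stands still between calls to the robot, and variables do not carry over. Pictures are saved under pics/ and viewed, about 8 in all and at most 12, crops included, and the job is handed in when it is done.

```bash
ls; mkdir -p pics; python3 - <<'E'
from cell import manip
import cv2
print(manip.tcp_to_grasp, manip.read_state())
for n in ["scene","top"]:
    c=manip.camera(n); cv2.imwrite(f"pics/{n}0.png",c["image"][:,:,::-1]); print(n,{k:v for k,v in c.items() if k!="image"})
c=manip.camera("wrist"); print({k:v for k,v in c.items() if k!="image"}); cv2.imwrite("pics/wrist0.png",c["image"][:,:,::-1])
E
```

```text
pics
18.8 {'clock': 0.0, 'joints': array([-1.26361066e+00,  3.00488510e-01,  1.52161105e+00,  7.86934372e-06,
        1.32071929e+00, -6.66065319e-02]), 'qd': array([ 1.40195009e-03, -1.84238478e-04,  1.09486037e-05,  1.03531180e-03,
        1.05263333e-03, -2.06312974e-04]), 'effort': array([ 6.81593501e-04, -5.31808984e+01, -3.52738309e+01,  7.09606684e-02,
        2.44831044e-02, -7.99577151e-05]), 'eef_pos': array([ 200.73332497, -511.72638261,  180.26413131]), 'eef_rot': array([3.06877009, 1.56957011, 1.87176401]), 'wrist_force': array([ 0.2205979 ,  0.35935941, -0.09665213]), 'moment': array([-0.02843883,  0.00970653, -0.00871008]), 'finger_gap': 94.0433103000014}
scene {'fx': 504.4215473937013, 'fy': 504.4215473937013, 'cx': 305.1812435293537, 'cy': 193.63073021875948, 'k1': -0.13793578535281042, 'eye': array([1256.50669819,  683.37845476,  987.7043497 ]), 'attitude': array([8.43983176e-01, 3.03829627e-04, 2.37922676e+00])}
top {'fx': 379.0769936305053, 'fy': 379.0769936305053, 'cx': 319.668067201514, 'cy': 199.20998987228634, 'k1': -0.08522316044846029, 'eye': array([ 478.51325984,  -28.72221288, 1282.66098967]), 'attitude': array([ 0.10352347,  0.00384329, -1.54240876])}
{'fx': 319.6643845606808, 'fy': 319.6643845606808, 'cx': 325.7896453894644, 'cy': 190.60028104734857, 'k1': -0.05623346463811497, 'eye': array([ 268.11322213, -484.83777528,  383.18363053]), 'attitude': array([-0.25765991,  0.00216357, -1.19793483])}
```

View pics/scene0.png

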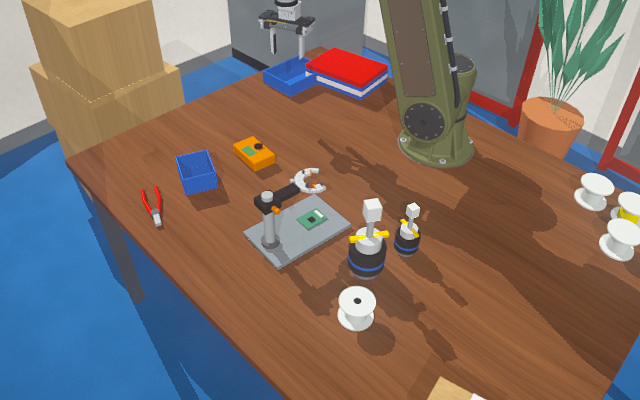

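View pics/top0.png

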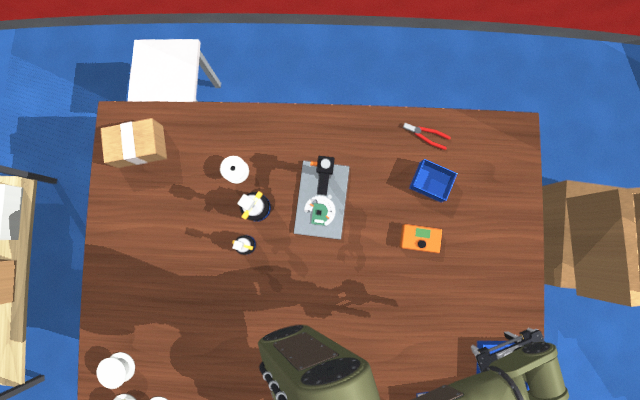

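```bash
cat > h.py <<'E'
import numpy as np, cv2
from scipy.spatial.transform import Rotation as R
from cell import manip
def rot(a): return R.from_euler('xyz',a).as_matrix()
def ray(c,uv):
    u=np.array(uv,float); d=np.array([(u[0]-c['cx'])/c['fx'],(u[1]-c['cy'])/c['fy']])
    s=d.copy()
    for _ in range(20): s=d/(1+c['k1']*(s@s))
    v=rot(c['attitude'])@np.array([s[0],-s[1],-1]); return v/np.linalg.norm(v)
def onz(c,uv,z):
    v=ray(c,uv); return c['eye']+v*(z-c['eye'][2])/v[2]
def proj(c,p):
    q=rot(c['attitude']).T@(np.array(p,float)-c['eye']); s=np.array([q[0],-q[1]])/-q[2]
    s=s*(1+c['k1']*(s@s)); return np.array([c['cx']+c['fx']*s[0],c['cy']+c['fy']*s[1]])
def tri(obs):
    A=np.zeros((3,3));b=np.zeros(3)
    for c,uv in obs:
        v=ray(c,uv);P=np.eye(3)-np.outer(v,v);A+=P;b+=P@c['eye']
    p=np.linalg.solve(A,b)
    return p,[np.round(proj(c,p)-uv,1) for c,uv in obs]
def blobs(img,lo,hi,amin=5):
    m=cv2.inRange(cv2.cvtColor(img,cv2.COLOR_RGB2HSV),np.array(lo),np.array(hi))
    n,l,s,ce=cv2.connectedComponentsWithStats(m)
    return [(s[i,4],ce[i].round(1),s[i,:4]) for i in range(1,n) if s[i,4]>=amin]
def load(n): 
    import pickle; return pickle.load(open(f'pics/{n}.pkl','rb'))
def shot(n,name):
    import pickle; c=manip.camera(n); pickle.dump(c,open(f'pics/{name}.pkl','wb')); cv2.imwrite(f'pics/{name}.png',c['image'][:,:,::-1]); return c
E
python3 - <<'E'
from h import *
s=shot('scene','s1');t=shot('top','t1')
a=cv2.resize(t['image'][150:260,220:350],None,fx=5,fy=5,interpolation=cv2.INTER_CUBIC)
b=cv2.resize(s['image'][150:290,240:430],None,fx=4,fy=4,interpolation=cv2.INTER_CUBIC)
cv2.imwrite('pics/c1.png',a[:,:,::-1]);cv2.imwrite('pics/c2.png',b[:,:,::-1])
for n,c in(('s',s),('t',t)):
    print(n,'white');[print(*x) for x in blobs(c['image'],(0,0,175),(180,40,255),20) if 200<x[1][0]<450 and 140<x[1][1]<300]
    print(n,'yel');[print(*x) for x in blobs(c['image'],(22,150,120),(34,255,255),3)if 200<x[1][0]<450 and 140<x[1][1]<300]
w=load; c=manip.camera('wrist'); T=manip.read_state(); Rt=rot(T['eef_rot']);Rc=rot(c['attitude'])
print('cam in tool',Rt.T@(c['eye']-T['eef_pos']),'axes(cols right,up,back)\n',(Rt.T@Rc).round(3)); print(Rt.round(3))
E
```

```text
s white
347 [306.6 181. ] [290 168  35  25]
72 [266.7 194.4] [262 191  11   8]
570 [322.3 213.5] [294 194  56  43]
391 [372.1 209.8] [363 198  20  25]
171 [412.6 210.2] [406 202  14  18]
33 [318.2 213.5] [314 210   9   8]
119 [406.7 232.2] [401 223  14  17]
33 [414.8 227. ] [412 223   6   9]
62 [361.5 230.8] [356 227  11   8]
305 [369.4 244.7] [357 236  25  18]
81 [272.6 258.5] [264 252  17  14]
s yel
27 [403.4 221.1] [400 219   8   7]
37 [414.5 232.9] [410 228   9  10]
72 [382.6 233.4] [373 230  17   8]
89 [356.1 237.8] [349 235  18   8]
3 [374. 236.] [373 236   3   1]
t white
598 [234.1 169.3] [220 156  29  28]
68 [325.  163.2] [321 159   9   9]
29 [306.3 163.3] [303 161   8   6]
2292 [321.6 205.2] [294 165  55  74]
371 [250.7 204.1] [237 194  26  22]
162 [240.7 244.5] [232 238  18  14]
t yel
4 [256.8 193.5] [256 192   3   4]
5 [260.6 194. ] [260 192   2   5]
13 [244.  215.6] [242 212   6   7]
7 [250.9 247.6] [250 246   3   4]
cam in tool [-202.74570261   72.55484407   -0.69084836] axes(cols right,up,back)
 [[ 0.001  0.255 -0.967]
 [-0.001  0.967  0.255]
 [ 1.     0.001  0.002]]
[[-0.     0.931  0.365]
 [ 0.     0.365 -0.931]
 [-1.     0.    -0.   ]]
```

View pics/c1.png

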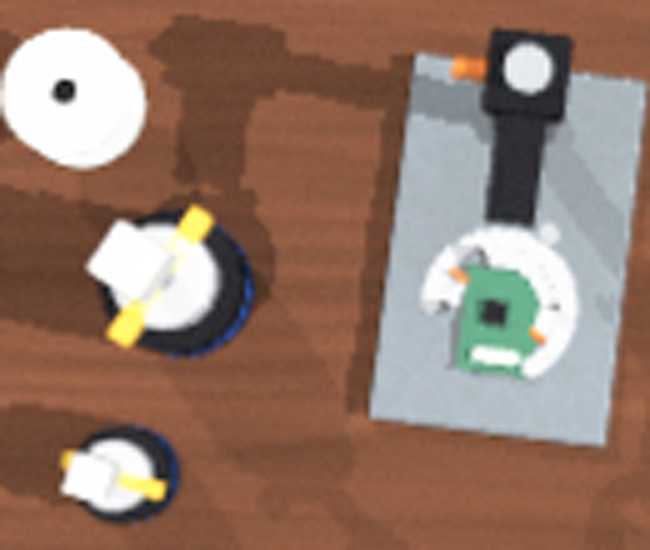

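```bash
python3 - <<'E'
from h import *
s=load('s1');t=load('t1')
g,e=tri([(s,(412.6,210.2)),(t,(238,245.6))]);print('grip',g,e)
# small-camera lugs in top and scene
k,e=tri([(s,(309.5,180.5)),(t,(320.2,210.2))]);print('collar',k,e)
print('big grip',tri([(s,(372.1,209.8)),(t,(246,200.8))]))
for n,uv,z in[('post',(325.2,163.5),182),('reel',(235,169),58),('meter',(422,239),36),('bin',(434,181),60),('smallbody',(244.5,245),60)]:print(n,onz(t,uv,z))
co=[np.array(p)/5+[220,150] for p in((415,55),(647,80),(605,445),(370,418))]
P=[onz(t,p,14) for p in co];print(np.array(P).round())
for z in(150,166):print('collar from top at',z,onz(t,(320.2,210.2),z))
E
```

```text
grip [450.02219892 220.51294338 140.3299655 ] [array([ 0.1, -0. ]), array([ 0.1, -0.1])]
collar [563.72431697 -24.51157162 152.04361478] [array([0.5, 0. ]), array([ 0.3, -0.3])]
big grip (array([578.96502287, 190.47547568, 205.76283269]), [array([-0.5,  0. ]), array([-0.3,  0.3])])
post [699.03281698 -34.5554953  182.        ]
reel [697.77062955 261.23282787  58.        ]
meter [ 485.67334143 -360.63343683   36.        ]
bin [ 675.91754164 -393.7863611    60.        ]
smallbody [450.41921037 217.30190045  60.        ]
[[ 739.   40.   14.]
 [ 726. -118.   14.]
 [ 479.  -95.   14.]
 [ 492.   62.   14.]]
collar from top at 150 [562.98400918 -23.56263895 150.        ]
collar from top at 166 [561.79077307 -23.63552323 166.        ]
```

View pics/c2.png

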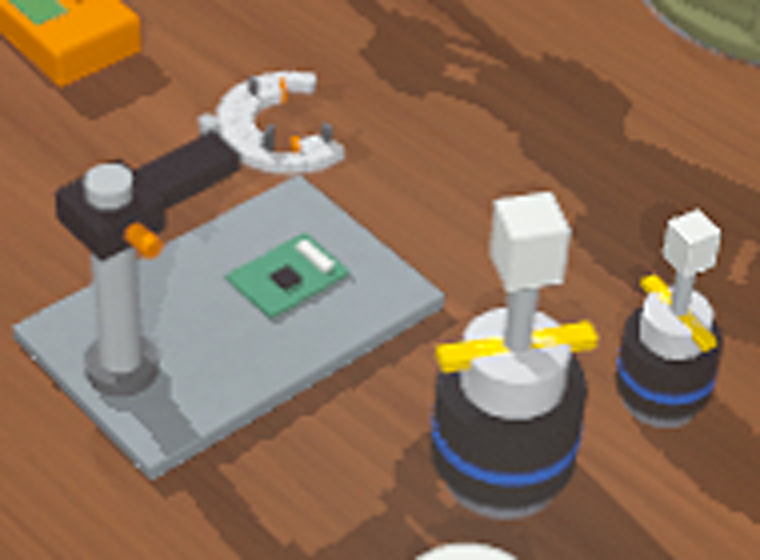

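```bash
python3 -m jog '[{"grip":1,"tx":-1.5},{"tx":-2.5,"ty":1,"tz":-0.7,"grip":1},{"tx":-2.5,"ty":11.05,"tz":-8.07,"grip":1},{"tx":-2.5,"ty":11.05,"tz":-8.07,"grip":1},{"tx":-2.5,"ty":11.05,"tz":-8.07,"grip":1},{"tx":-2.5,"ty":11.05,"tz":-8.07,"grip":1},{"tx":-2.5,"ty":11.05,"tz":-8.07,"grip":1},{"tx":-2.5,"ty":11.05,"tz":-8.07,"grip":1},{"tx":-2.5,"ty":11.05,"tz":-8.07,"grip":1},{"tx":-2.5,"ty":11.05,"tz":-8.07,"grip":1},{"tx":-2.5,"ty":11.05,"tz":-8.07,"grip":1},{"tx":-2.5,"ty":11.05,"tz":-8.07,"grip":1}]'; python3 -c "
from cell import manip;print(manip.read_state())"
```

```text
{'clock': 0.3, 'joints': array([-1.26359122e+00,  3.00065426e-01,  1.52117971e+00,  1.64195713e-06,
        1.32067365e+00, -6.65998507e-02]), 'qd': array([ 0.00043216, -0.00116481, -0.00095163,  0.00070486, -0.00049568,
        0.00053302]), 'effort': array([-3.06457523e-04, -5.31155562e+01, -3.52479887e+01,  7.08192657e-02,
        2.25588743e-02, -3.48702861e-05]), 'eef_pos': array([ 200.80902847, -511.93563365,  180.67871881]), 'eef_rot': array([3.07011538, 1.57047018, 1.87312361]), 'wrist_force': array([-1.06586766,  0.6793433 ,  0.07088654]), 'moment': array([-0.00456556,  0.03299231,  0.01670106]), 'finger_gap': 93.94326978100351}$[0]: bad value
```

```bash
python3 -m jog '[{"grip":1.0,"tx":-1.5,"ty":0,"tz":0,"turn":0},{"grip":1,"tx":-2.5,"ty":1,"tz":-0.7,"turn":0},{"grip":1,"tx":-2.5,"ty":11.05,"tz":-8.07,"turn":0},{"grip":1,"tx":-2.5,"ty":11.05,"tz":-8.07,"turn":0},{"grip":1,"tx":-2.5,"ty":11.05,"tz":-8.07,"turn":0},{"grip":1,"tx":-2.5,"ty":11.05,"tz":-8.07,"turn":0},{"grip":1,"tx":-2.5,"ty":11.05,"tz":-8.07,"turn":0},{"grip":1,"tx":-2.5,"ty":11.05,"tz":-8.07,"turn":0},{"grip":1,"tx":-2.5,"ty":11.05,"tz":-8.07,"turn":0},{"grip":1,"tx":-2.5,"ty":11.05,"tz":-8.07,"turn":0},{"grip":1,"tx":-2.5,"ty":11.05,"tz":-8.07,"turn":0},{"grip":1,"tx":-2.5,"ty":11.05,"tz":-8.07,"turn":0}]'
```

```text
clock: 1.3
eef_pos: [439.1, -136.3, 275.9]
eef_rot: [0.772, 1.57, -0.425]
wrist_force: [0.6, -0.5, 0.4]
finger_gap: 93.4
```

```bash
python3 -m jog '[{"grip":1.0,"tx":0.5,"ty":2,"tz":-1.5,"turn":0},{"grip":1,"tx":0.5,"ty":2,"tz":-1.5,"turn":0},{"grip":1,"tx":0.5,"ty":2,"tz":-1.5,"turn":0},{"grip":1,"tx":0.5,"ty":2,"tz":-1.5,"turn":0},{"grip":1,"tx":0.5,"ty":2,"tz":-1.5,"turn":0},{"grip":1,"tx":0.5,"ty":2,"tz":-1.5,"turn":0}]'; python3 - <<'E'
from h import *
c=shot('wrist','w1');print(c['eye'],c['attitude'],manip.read_state()['eef_pos'])
u=proj(c,(562.5,-24,160)).astype(int);print(u)
x0,y0=max(u[0]-110,0),max(u[1]-80,0)
print(x0,y0);cv2.imwrite('pics/c3.png',cv2.resize(c['image'][y0:y0+160,x0:x0+220],None,fx=3.6,fy=3.6,interpolation=cv2.INTER_CUBIC)[:,:,::-1])
E
```

```text
clock: 1.8
eef_pos: [490.8, -53.9, 255.8]
eef_rot: [0.063, 1.571, -1.134]
wrist_force: [-0.4, 0.2, 0.3]
finger_gap: 94.0
[558.08598566 -26.69472541 458.5984277 ] [-2.57677007e-01  8.99011490e-04 -1.19819078e+00] [490.76709395 -54.15917316 255.89741042]
[325 100]
215 20
```

View pics/c3.png

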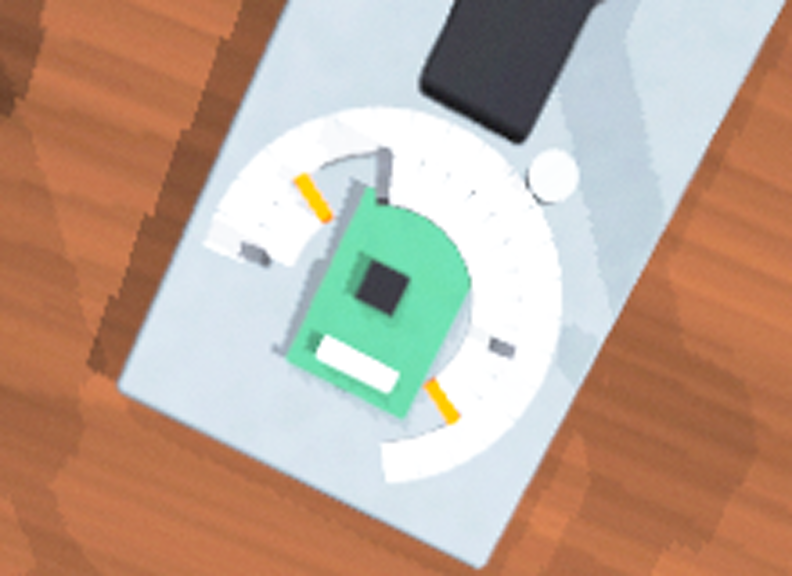

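```bash
python3 - <<'E'
from h import *
c=load('w1');im=c['image']
B=[b for b in blobs(im,(12,150,150),(25,255,255),8)];[print(*b) for b in B]
B=[b for b in B if 260<b[1][0]<360 and 60<b[1][1]<150 ]
H=[onz(c,b[1],162) for b in B];print(np.round(H,1))
d=H[0]-H[1];print('mid',(H[0]+H[1])/2,'ang',np.degrees(np.arctan2(d[1],d[0])), 'r',np.linalg.norm(d)/2)
# outer circle check: ring points
hsv=cv2.cvtColor(im,cv2.COLOR_RGB2HSV);m=cv2.inRange(hsv,(0,0,246),(180,12,255));m[:, :265]=0;m[:,380:]=0;m[:40]=0;m[160:]=0
n,l,s,ce=cv2.connectedComponentsWithStats(m);i=1+s[1:,4].argmax();print(s[i],ce[i])
ct=cv2.findContours((l==i).astype('uint8'),cv2.RETR_EXTERNAL,cv2.CHAIN_APPROX_NONE)[0][0][:,0,:]
P=np.array([onz(c,p,160)[:2] for p in ct]);h=((H[0]+H[1])/2)[:2]
r=np.linalg.norm(P-h,axis=1);Q=P[r>41]
for _ in range(4):
    A=np.c_[2*Q,np.ones(len(Q))];x=np.linalg.lstsq(A,(Q**2).sum(1),rcond=None)[0];rad=np.sqrt(x[2]+x[:2]@x[:2]);Q=Q[abs(np.linalg.norm(Q-x[:2],axis=1)-rad)<2.5]
print('circle',x[:2],rad,len(Q))
# plate edges yaw
E
```

```text
27 [97.4 37.3] [92 26 14 24]
19 [109.6  48.4] [102  42  16  10]
55 [301.6  74.5] [297  68  10  14]
24 [ 82.  100.2] [76 98 11  7]
17 [ 76.6 106.9] [ 73 100   9  13]
46 [337.5 131.2] [333 125  10  13]
15 [121.3 128.5] [117 126  10   7]
2730 [497.7 227.9] [461 194 106  69]
8 [594.6 209.2] [593 208   5   4]
329 [121.4 314.3] [115 283  19  60]
8 [140.1 284.8] [140 282   2   7]
21 [141.7 289.7] [138 283   6  12]
604 [524.8 314. ] [507 282  31  61]
16 [130.8 332.8] [130 329   3   9]
3794 [468.6 369.7] [297 354 327  26]
[[576.1   3.5 162. ]
 [541.5 -44.4 162. ]]
mid [558.79382389 -20.4384421  162.        ] ang 54.23249986336876 r 29.533514196597274
[ 271   50  100  104 3598] [333.24207893  91.29127293]
circle [558.82284018 -20.3316821 ] 45.45405483707147 211
```

```bash
python3 -m jog '[{"grip":1.0,"tx":-1,"ty":1.5,"tz":-6.7,"turn":-14},{"grip":1.0,"tx":-1,"ty":1.5,"tz":-6.7,"turn":-14},{"grip":1.0,"tx":-1,"ty":1.5,"tz":-6.7,"turn":-14},{"grip":1.0,"tx":-1,"ty":1.5,"tz":-6.7,"turn":-14},{"grip":1.0,"tx":-1,"ty":1.5,"tz":-6.7,"turn":-14},{"grip":1.0,"tx":-1,"ty":1.5,"tz":-6.7,"turn":-14},{"grip":1.0,"tx":-1,"ty":1.5,"tz":-6.7,"turn":-14},{"grip":1.0,"tx":-1,"ty":1.5,"tz":-6.7,"turn":-14},{"grip":1.0,"tx":-1,"ty":1.5,"tz":-6.7,"turn":-14},{"grip":1.0,"tx":-1,"ty":1.5,"tz":-6.7,"turn":-14},{"grip":1.0,"tx":-1,"ty":1.5,"tz":-6.7,"turn":-14},{"grip":1.0,"tx":-1,"ty":1.5,"tz":-6.7,"turn":-14}]' && python3 -m jog '[{"grip":1.0,"tx":0,"ty":0,"tz":0,"turn":-9.4},{"grip":1.0,"tx":0,"ty":0,"tz":0,"turn":-9.4},{"grip":1.0,"tx":0,"ty":0,"tz":0,"turn":-9.4},{"grip":1.0,"tx":0,"ty":0,"tz":0,"turn":-9.4},{"grip":1.0,"tx":0,"ty":0,"tz":0,"turn":-9.4},{"grip":1.0,"tx":0,"ty":0,"tz":0,"turn":-9.4},{"grip":1.0,"tx":0,"ty":0,"tz":0,"turn":-9.4},{"grip":1.0,"tx":0,"ty":0,"tz":0,"turn":-9.4},{"grip":1.0,"tx":0,"ty":0,"tz":0,"turn":-9.4},{"grip":1.0,"tx":0,"ty":0,"tz":0,"turn":-9.4},{"grip":1.0,"tx":0,"ty":0,"tz":0,"turn":-9.4}]'; python3 - <<'E'
from h import *
c=shot('wrist','w2');s=manip.read_state();Rt=rot(s['eef_rot']);print(s['eef_pos'],np.degrees(np.arctan2(Rt[1,2],Rt[0,2])),s['joints'].round(2),Rt.round(3))
u=proj(c,(450,219,120)).astype(int);print(u)
x0,y0=max(u[0]-110,0),max(u[1]-80,0)
print(x0,y0);cv2.imwrite('pics/c4.png',cv2.resize(c['image'][y0:y0+160,x0:x0+220],None,fx=3.6,fy=3.6,interpolation=cv2.INTER_CUBIC)[:,:,::-1])
[print(*b) for b in blobs(c['image'],(22,150,120),(34,255,255),8)]
E
```

```text
clock: 2.85
eef_pos: [449.3, 217.0, 296.0]
eef_rot: [-0.052, 1.57, 0.222]
wrist_force: [0.2, -0.5, 0.1]
finger_gap: 93.8
clock: 3.77
eef_pos: [449.2, 217.6, 295.8]
eef_rot: [-0.935, 1.57, 0.313]
wrist_force: [-0.0, 0.8, 0.4]
finger_gap: 93.9
[449.17700483 217.71823915 295.74143226] 71.59750205988414 [ 0.38  0.12  1.47 -0.    1.55 -0.87] [[ 0.    -0.949  0.316]
 [ 0.     0.316  0.949]
 [-1.    -0.     0.   ]]
[327 171]
217 91
104 [347.7 164. ] [339 160  16   9]
91 [308.9 165.7] [304 162  12   9]
248 [342.1 241. ] [336 230  15  26]
182 [ 11.5 268.8] [  0 261  35  20]
51 [119.  305.7] [116 297   7  18]
28 [531.3 301.8] [529 297   6  10]
23 [533.7 310.5] [532 308   5   8]
11 [117.  322.8] [115 321   6   4]
76 [532.9 332.8] [527 322  10  21]
56 [119.  334.2] [116 326   8  16]
```

View pics/c4.png

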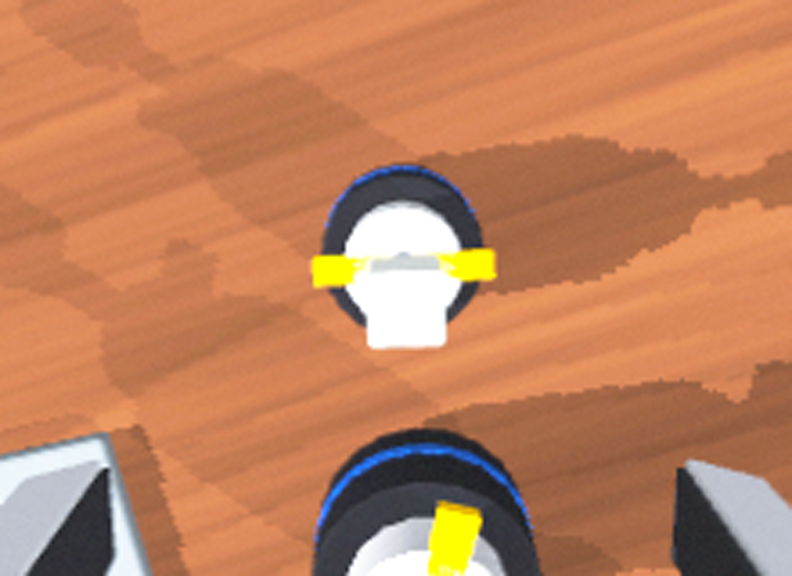

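```bash
python3 -m jog '[{"grip":1.0,"tx":1,"ty":0.5,"tz":0,"turn":0},{"grip":1.0,"tx":1.5,"ty":1,"tz":0,"turn":0},{"grip":1.0,"tx":1.5,"ty":1,"tz":0,"turn":0},{"grip":1.0,"tx":1.5,"ty":1,"tz":0,"turn":0},{"grip":1.0,"tx":1.5,"ty":1,"tz":0,"turn":0}]'; python3 - <<'E'
from h import *
a=load('w2');c=shot('wrist','w3');L=[]
for n,k in(('a',a),('c',c)):
    hsv=cv2.cvtColor(k['image'],cv2.COLOR_RGB2HSV);m=cv2.inRange(hsv,(22,150,120),(34,255,255))
    u=proj(k,(450,219,80)).astype(int);mm=np.zeros_like(m);mm[u[1]-22:u[1]+22,u[0]-50:u[0]+50]=m[u[1]-22:u[1]+22,u[0]-50:u[0]+50]
    y,x=np.nonzero(mm);xl,xr=x.min(),x.max();tl=(xl-.0,y[x<=xl+3].mean());tr=(xr+.0,y[x>=xr-3].mean());L.append((tl,tr));print(n,tl,tr)
    P=[onz(k,p,80) for p in(tl,tr)];d=P[1]-P[0];print(np.round(P,1),'mid',(P[0]+P[1])/2,'ang',np.degrees(np.arctan2(d[1],d[0])),'len',np.linalg.norm(d))
for i in(0,1):print(tri([(a,L[0][i]),(c,L[1][i])]))
s=manip.read_state();print(s['eef_pos'])
u=proj(c,(450,219,120)).astype(int);x0,y0=max(u[0]-110,0),max(u[1]-80,0);print(x0,y0)
cv2.imwrite('pics/c5.png',cv2.resize(c['image'][y0:y0+160,x0:x0+220],None,fx=3.6,fy=3.6,interpolation=cv2.INTER_CUBIC)[:,:,::-1])
E
```

```text
clock: 4.23
eef_pos: [412.0, 230.7, 236.9]
eef_rot: [-0.877, 1.569, 0.375]
wrist_force: [-0.1, -0.5, -0.1]
finger_gap: 94.2
a (np.float64(304.0), np.float64(165.88571428571427)) (np.float64(354.0), np.float64(164.10714285714286))
[[440.5 189.9  80. ]
 [459.3 253.6  80. ]] mid [449.90065481 221.75527637  80.        ] ang 73.55613907214243 len 66.37066426418666
c (np.float64(300.0), np.float64(207.5)) (np.float64(356.0), np.float64(205.6153846153846))
[[440.3 189.4  80. ]
 [458.8 252.8  80. ]] mid [449.55021244 221.11390084  80.        ] ang 73.69560270621704 len 66.07888785997261
(array([440.40035787, 189.65817044,  79.95032543]), [array([-0.2, -0. ]), array([0.2, 0. ])])
(array([459.55409741, 253.22867229,  78.12014755]), [array([-0.3,  0. ]), array([ 0.4, -0. ])])
[412.18994524 230.70203982 236.99460773]
216 138
```

View pics/c5.png

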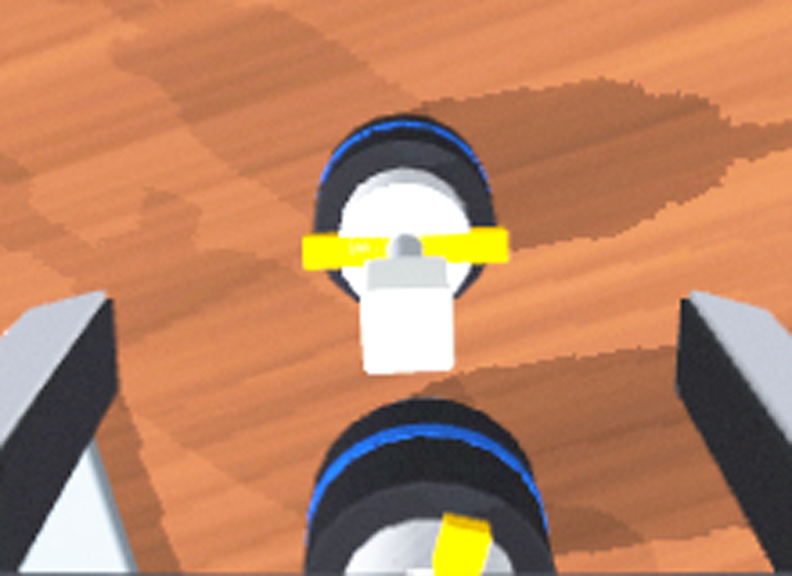

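```bash
python3 -m jog '[{"grip":1.0,"tx":0,"ty":-0.965,"tz":0.07,"turn":-0.33},{"grip":1.0,"tx":0,"ty":-0.965,"tz":0.07,"turn":-0.33},{"grip":1.0,"tx":0.7,"ty":-0.965,"tz":0.07,"turn":-0.33},{"grip":1.0,"tx":1.4,"ty":-0.965,"tz":0.07,"turn":-0.33},{"grip":1.0,"tx":2.1,"ty":-0.965,"tz":0.07,"turn":-0.33},{"grip":1.0,"tx":2.84,"ty":-0.965,"tz":0.07,"turn":-0.33},{"grip":1.0,"tx":2.84,"ty":-0.965,"tz":0.07,"turn":-0.33},{"grip":1.0,"tx":2.84,"ty":-0.965,"tz":0.07,"turn":-0.33}]' 25 && python3 -m jog '[{"grip":0.3,"tx":0,"ty":0,"tz":0,"turn":0},{"grip":0.3,"tx":0,"ty":0,"tz":0,"turn":0},{"grip":0.3,"tx":0,"ty":0,"tz":0,"turn":0},{"grip":0.1,"tx":0,"ty":0,"tz":0,"turn":0},{"grip":0.1,"tx":0,"ty":0,"tz":0,"turn":0},{"grip":0.1,"tx":0,"ty":0,"tz":0,"turn":0},{"grip":0.1,"tx":0,"ty":0,"tz":0,"turn":0},{"grip":0.1,"tx":0,"ty":0,"tz":0,"turn":0},{"grip":0.1,"tx":0,"ty":0,"tz":0,"turn":0},{"grip":0.1,"tx":0,"ty":0,"tz":0,"turn":0}]' 25; python3 -c "
from h import *
s=manip.read_state();R_=rot(s['eef_rot']);print(s['eef_pos'],s['wrist_force'],np.degrees(np.arctan2(R_[1,2],R_[0,2])),s['joints'])"
```

```text
clock: 4.95
eef_pos: [449.1, 221.1, 122.5]
eef_rot: [2.273, 1.57, -2.723]
wrist_force: [-0.4, 0.8, 0.6]
finger_gap: 93.9
clock: 5.78
eef_pos: [448.6, 221.2, 121.9]
eef_rot: [2.212, 1.571, -2.784]
wrist_force: [-0.9, -1.1, 0.2]
finger_gap: 30.9
[448.59170398 221.24352161 121.92882361] [-0.90743705 -1.07502069  0.22508988] 73.79577015748558 [ 3.84949259e-01  2.48620803e-01  1.73041357e+00  2.76011738e-06
  1.16265228e+00 -9.03030998e-01]
```

```bash
python3 -m jog '[{"grip":0.1,"tx":0,"ty":0,"tz":0,"turn":0},{"grip":0.1,"tx":0,"ty":0,"tz":0,"turn":0},{"grip":0.1,"tx":0,"ty":0,"tz":0,"turn":0},{"grip":0.1,"tx":0,"ty":0,"tz":0,"turn":0},{"grip":0.1,"tx":-0.2,"ty":0,"tz":0,"turn":0},{"grip":0.1,"tx":-0.5,"ty":0,"tz":0,"turn":0},{"grip":0.1,"tx":-0.9,"ty":0,"tz":0,"turn":0},{"grip":0.1,"tx":-1.3,"ty":0,"tz":0,"turn":0},{"grip":0.1,"tx":-1.55,"ty":0,"tz":0,"turn":0},{"grip":0.1,"tx":-1.55,"ty":0,"tz":0,"turn":0},{"grip":0.1,"tx":-1.55,"ty":0,"tz":0,"turn":0}]' 25; python3 - <<'E'
from h import *
s=manip.read_state();R_=rot(s['eef_rot']);print(s['eef_pos'],s['wrist_force'],np.degrees(np.arctan2(R_[1,2],R_[0,2])));print(R_.T@(np.array([467,40,185])-s['eef_pos'])/40)
E
```

```text
clock: 6.7
eef_pos: [448.5, 221.2, 183.8]
eef_rot: [-0.984, 1.571, 0.304]
wrist_force: [-0.0, -0.9, -3.8]
finger_gap: 23.4
[448.52501553 221.19055211 183.81499894] [-1.68769187e-03 -9.00396250e-01 -3.76613386e+00] 73.79274582163828
[-0.02970719 -1.70783572 -4.220827  ]
```

```bash
python3 -m jog '[{"grip":0.1,"tx":0,"ty":-0.1,"tz":-0.3,"turn":0.5},{"grip":0.1,"tx":0,"ty":-0.3,"tz":-0.8,"turn":1.2},{"grip":0.1,"tx":0,"ty":-0.6,"tz":-1.5,"turn":2.2},{"grip":0.1,"tx":0,"ty":-0.9,"tz":-2.2,"turn":3.2},{"grip":0.1,"tx":0,"ty":-1.2,"tz":-2.9,"turn":4.2},{"grip":0.1,"tx":0,"ty":-1.45,"tz":-3.6,"turn":5.2},{"grip":0.1,"tx":0,"ty":-1.6,"tz":-4,"turn":5.8},{"grip":0.1,"tx":0,"ty":-1.7,"tz":-4.2,"turn":6.15},{"grip":0.1,"tx":0,"ty":-1.7,"tz":-4.2,"turn":6.15},{"grip":0.1,"tx":0,"ty":-1.7,"tz":-4.2,"turn":6.15},{"grip":0.1,"tx":0,"ty":-1.7,"tz":-4.2,"turn":6.15}]' 25; python3 - <<'E'
from h import *
c=shot('wrist','w4');s=manip.read_state();R_=rot(s['eef_rot']);print(s['eef_pos'],s['wrist_force'],np.degrees(np.arctan2(R_[1,2],R_[0,2])),s['joints'].round(2))
print(proj(c,(558.8,-20.4,162)))
cv2.imwrite('pics/c6.png',cv2.resize(c['image'],None,fx=1.25,fy=1.25)[:,:,::-1])
E
```

```text
clock: 7.62
eef_pos: [466.9, 41.9, 183.6]
eef_rot: [2.163, 1.57, 2.81]
wrist_force: [-0.9, 0.1, -3.6]
finger_gap: 23.8
[466.86507595  41.99363913 183.69949388] [-0.23193519  0.85563945 -3.38743335] 37.047265152381705 [ 0.01  0.12  1.74  0.    1.29 -0.64]
[370.30201489 331.56289458]
```

View pics/c6.png

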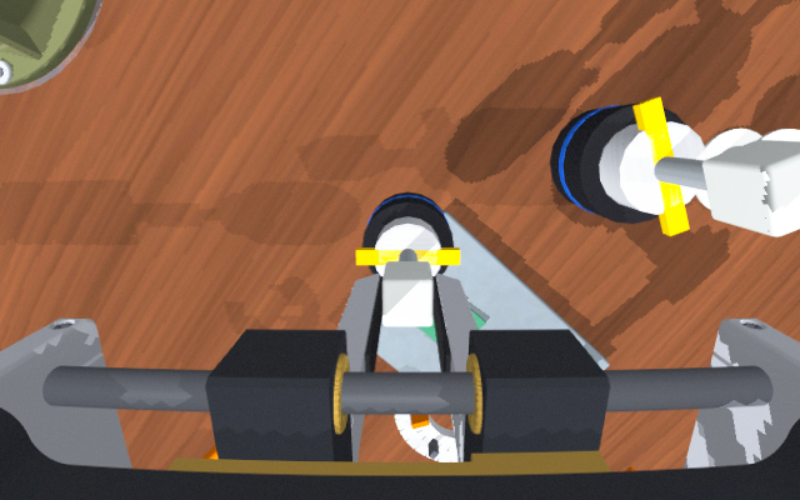

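```bash
python3 - <<'E'
from h import *
k=load('w4');hsv=cv2.cvtColor(k['image'],cv2.COLOR_RGB2HSV);m=cv2.inRange(hsv,(22,150,120),(34,255,255))
m[:190]=0;m[225:]=0;m[:,:270]=0;m[:,400:]=0
y,x=np.nonzero(m);xl,xr=x.min(),x.max();tl=(xl,y[x<=xl+4].mean());tr=(xr,y[x>=xr-4].mean());print(tl,tr)
for z in(138,142):
  P=[onz(k,p,z) for p in(tl,tr)];d=P[1]-P[0];print('mid',(P[0]+P[1])/2,'ang',np.degrees(np.arctan2(d[1],d[0])),'len',np.linalg.norm(d))
for q in((576.1,3.5,162),(541.5,-44.4,162)):print(proj(k,q))
for b in blobs(k['image'],(10,150,150),(21,255,255),5):
  if 270<b[1][0]<400 and b[1][1]>300:print(*b,onz(k,b[1],162))
E
```

```text
(np.int64(285), np.float64(204.6764705882353)) (np.int64(367), np.float64(204.6764705882353))
mid [467.39124204  39.68564466 138.        ] ang 37.00853855627149 len 66.69915602304451
mid [466.65085689  40.67072462 142.        ] ang 37.00853855627151 len 65.6254204305916
[404.81028512 322.44256563]
[336.21356135 340.41447489]
255 [270.6 313.5] [267 285  11  62] [482.78152472 -55.81129644 162.        ]
186 [382.5 319.3] [380 291   6  56] [559.23660605  -5.12258829 162.        ]
1233 [308.6 354.4] [287 333  62  37] [531.52754171 -70.04972649 162.        ]
124 [335.4 336.6] [329 332  14  11] [538.60804325 -41.75305828 162.        ]
98 [354.4 336.6] [345 333  16  10] [551.31709513 -32.2390717  162.        ]
```

```bash
python3 -m jog '[{"grip":0.1,"tx":0,"ty":-0.3,"tz":0.1,"turn":0},{"grip":0.1,"tx":0,"ty":-0.7,"tz":0.25,"turn":0},{"grip":0.1,"tx":0,"ty":-1.1,"tz":0.4,"turn":0},{"grip":0.1,"tx":0,"ty":-1.5,"tz":0.52,"turn":0},{"grip":0.1,"tx":0,"ty":-1.9,"tz":0.65,"turn":0},{"grip":0.1,"tx":0,"ty":-2.25,"tz":0.77,"turn":0},{"grip":0.1,"tx":0,"ty":-2.5,"tz":0.85,"turn":0},{"grip":0.1,"tx":0,"ty":-2.62,"tz":0.9,"turn":0},{"grip":0.1,"tx":0,"ty":-2.62,"tz":0.9,"turn":0},{"grip":0.1,"tx":0,"ty":-2.62,"tz":0.9,"turn":0},{"grip":0.1,"tx":0,"ty":-2.62,"tz":0.9,"turn":0}]' 25; python3 - <<'E'
from h import *
c=shot('wrist','w5');s=manip.read_state();R_=rot(s['eef_rot']);print(s['eef_pos'],s['wrist_force'],np.degrees(np.arctan2(R_[1,2],R_[0,2])),s['joints'].round(2))
print(proj(c,(558.8,-20.4,162)))
cv2.imwrite('pics/c7.png',cv2.resize(c['image'][130:290,226:426],None,fx=4,fy=4,interpolation=cv2.INTER_CUBIC)[:580,:,::-1])
E
```

```text
clock: 8.58
eef_pos: [558.3, -20.5, 183.9]
eef_rot: [1.915, 1.571, 2.56]
wrist_force: [-0.1, -0.1, -4.4]
finger_gap: 23.4
[558.394189   -20.61604742 184.10904496] [-0.39399509 -0.67772727 -3.36341261] 36.94593628863893 [-0.1   0.32  1.49  0.    1.33 -0.75]
[327.8257957  211.62331113]
```

View pics/c7.png

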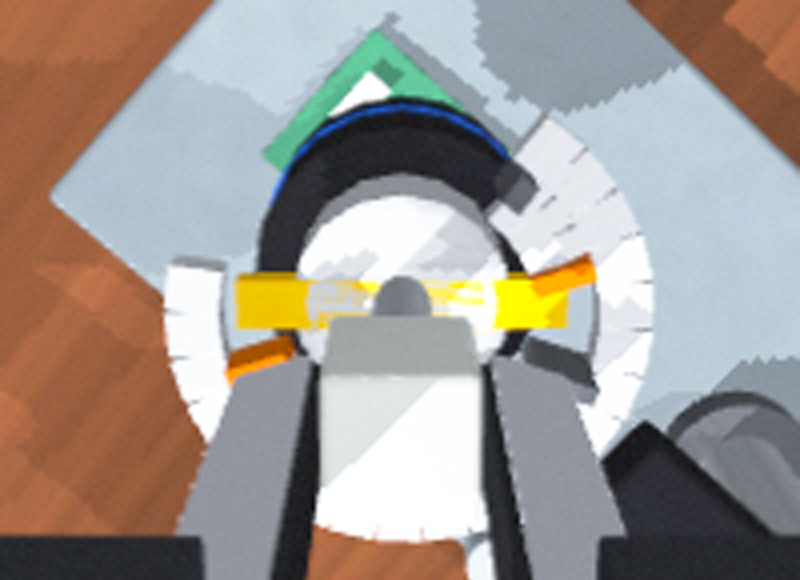

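```bash
cat > rel.py <<'E'
from h import *
import sys
k=load(sys.argv[1]);dz=float(sys.argv[2]) # camera origin height
hsv=cv2.cvtColor(k['image'],cv2.COLOR_RGB2HSV);s=manip.read_state();Rt=rot(s['eef_rot'])
m=cv2.inRange(hsv,(22,150,110),(34,255,255));w=np.zeros_like(m);w[185:225,275:385]=m[185:225,275:385]
n,l,st,ce=cv2.connectedComponentsWithStats(w)
for i in range(1,n):
  if st[i,4]>15:print('yel',st[i],ce[i].round(1))
y,x=np.nonzero(w);xl,xr=x.min(),x.max()
for nm,sel,c in(('L',x<=xl+6,xl),('R',x>=xr-6,xr+1)):
  yy=y[sel];print(nm,c,yy.min(),yy.max()+1,'centre y cast',(Rt.T@(onz(k,(c,(yy.min()+yy.max()+1)/2),dz+81.5)-s['eef_pos'])).round(2))
H=[]
for b in blobs(k['image'],(8,150,120),(21,255,255),12):
  if 275<b[1][0]<385 and 180<b[1][1]<235:
    p=onz(k,b[1],162);H.append(p);print('hump',*b,(Rt.T@(p-s['eef_pos'])).round(2),p.round(1))
if len(H)==2:
  a,b=sorted(H,key=lambda p:p[0]);d=b-a;print('centre',(a+b)/2,'tool',(Rt.T@((a+b)/2-s['eef_pos'])).round(2),'slot angle',np.degrees(np.arctan2(d[1],d[0]))-17.5,'r',np.linalg.norm(d)/2)
E
python3 rel.py w5 62
```

```text
yel [285 198  19  15 239] [293.8 204.9]
yel [350 198  18  15 192] [357.6 205.7]
L 285 198 212 centre y cast [ 40.6   -0.66 -33.57]
R 368 202 212 centre y cast [40.61 -2.37 32.61]
hump 93 [366.8 198.8] [357 194  18  10] [22.11  9.78 28.98] [575.7   4.6 162. ]
hump 100 [290.4 218.8] [282 214  18  11] [ 22.11  -5.69 -27.42] [539.9 -41.6 162. ]
centre [557.79527133 -18.51117856 162.        ] tool [22.11  2.04  0.78] slot angle 34.78066178745363 r 29.24204881447803
```

```bash
python3 - <<'E'
from h import *
k=load('w5');s=manip.read_state();Rt=rot(s['eef_rot'])
im=k['image'].astype(int)
pts=np.array([(600,165),(640,235),(653,300),(648,350),(640,390),(605,455),(163,310),(167,340),(175,375),(205,440),(330,530),(400,541),(470,533)])/4+[226,130]
for z in(158,160):
  P=np.array([(Rt.T@(onz(k,p,z)-s['eef_pos']))[1:] for p in pts])
  A=np.c_[2*P,np.ones(len(P))];x=np.linalg.lstsq(A,(P**2).sum(1),rcond=None)[0];r=np.sqrt(x[2]+x[:2]@x[:2]);print(z,x[:2],r,(np.linalg.norm(P-x[:2],axis=1)-r).round(1))
c=x[:2]
def pol(q,z):
  v=(Rt.T@(onz(k,np.array(q)/4+[226,130],z)-s['eef_pos']))[1:]-c;return np.linalg.norm(v).round(1),np.degrees(np.arctan2(-v[0],v[1])).round(1)
# angle in tool: from +tool z, anticlockwise seen from above is toward +y => sign
def pol(q,z):
  v=(Rt.T@(onz(k,np.array(q)/4+[226,130],z)-s['eef_pos']))[1:]-c;return np.linalg.norm(v).round(1),np.degrees(np.arctan2(v[0],v[1])).round(1)
for n,q,z in[('humpR in',(530,290),162),('humpR out',(595,262),162),('humpL in',(293,345),162),('humpL out',(228,372),162),('lugR tip',(567,302),144),('lugL tip',(237,302),144),('tipL',(225,265),158),('tipR in',(492,215),158),('stem-grip corner L',(322,375),217),('grip corner R',(482,375),217)]:print(n,pol(q,z))
E
```

```text
158 [-0.35592999  0.80042625] 45.99419069605538 [-0.1 -0.1 -0.1 -0.3  0.3  0.8  0.3 -0.1 -0.1  0.2 -0.  -0.3 -0.4]
160 [0.29950498 0.78647558] 45.59214009831651 [-0.1 -0.1 -0.1 -0.3  0.3  0.8  0.3 -0.1 -0.1  0.2 -0.  -0.3 -0.4]
humpR in (np.float64(23.2), np.float64(16.7))
humpR out (np.float64(36.0), np.float64(19.4))
humpL in (np.float64(21.9), np.float64(-169.5))
humpL out (np.float64(35.1), np.float64(-164.6))
lugR tip (np.float64(31.5), np.float64(-2.3))
lugL tip (np.float64(34.1), np.float64(-177.9))
tipL (np.float64(35.8), np.float64(163.2))
tipR in (np.float64(25.0), np.float64(52.5))
stem-grip corner L (np.float64(16.6), np.float64(139.8))
grip corner R (np.float64(14.6), np.float64(47.2))
```

```bash
python3 -m jog '[{"grip":0.1,"tx":0,"ty":0.01,"tz":0.03,"turn":0.15},{"grip":0.1,"tx":0,"ty":0.01,"tz":0.03,"turn":0.15},{"grip":0.1,"tx":-0.06,"ty":0.01,"tz":0.03,"turn":0.15},{"grip":0.1,"tx":-0.12,"ty":0.01,"tz":0.03,"turn":0.15},{"grip":0.1,"tx":-0.18,"ty":0.01,"tz":0.03,"turn":0.15},{"grip":0.1,"tx":-0.24,"ty":0.01,"tz":0.03,"turn":0.15},{"grip":0.1,"tx":-0.28,"ty":0.01,"tz":0.03,"turn":0.15},{"grip":0.1,"tx":-0.28,"ty":0.01,"tz":0.03,"turn":0.15},{"grip":0.1,"tx":-0.28,"ty":0.01,"tz":0.03,"turn":0.15}]' 25; python3 -c "
from h import *
shot('wrist','w6');F=[]
s=manip.read_state();print(s['eef_pos'],s['wrist_force'],s['moment'])"; python3 rel.py w6 73
```

```text
clock: 9.38
eef_pos: [559.4, -20.1, 195.3]
eef_rot: [0.411, 1.571, 1.04]
wrist_force: [-0.4, 1.7, -3.5]
finger_gap: 23.6
[559.39385241 -20.11984362 195.17285891] [-0.68536853  1.79842405 -3.97956443] [0.26987424 0.13379119 0.02407089]
yel [285 197  19  15 238] [293.4 203.9]
yel [348 197  20  15 243] [358.3 204.6]
L 285 197 211 centre y cast [ 40.67  -0.07 -33.59]
R 368 198 212 centre y cast [40.67 -0.96 32.6 ]
hump 95 [363.2 194.2] [355 189  16  10] [33.18 10.03 27.6 ] [575.8   4.2 162. ]
hump 125 [290.7 215.4] [283 211  17  11] [ 33.17  -7.07 -28.44] [540.5 -42.6 162. ]
centre [558.18275988 -19.16386925 162.        ] tool [33.17  1.48 -0.42] slot angle 35.46400542200297 r 29.29803506222831
```

```bash
python3 -m jog '[{"grip":0.1,"tx":-0.06,"ty":0,"tz":0,"turn":0},{"grip":0.1,"tx":-0.12,"ty":0,"tz":0,"turn":0},{"grip":0.1,"tx":-0.18,"ty":0,"tz":0,"turn":0},{"grip":0.1,"tx":-0.24,"ty":0,"tz":0,"turn":0},{"grip":0.1,"tx":-0.3,"ty":0,"tz":0,"turn":0},{"grip":0.1,"tx":-0.355,"ty":0,"tz":0,"turn":0},{"grip":0.1,"tx":-0.355,"ty":0,"tz":0,"turn":0},{"grip":0.1,"tx":-0.355,"ty":0,"tz":0,"turn":0},{"grip":0.1,"tx":-0.355,"ty":0,"tz":0,"turn":0}]' 25; python3 - <<'E'
from h import *
c=shot('wrist','w7')
s=manip.read_state();print(s['eef_pos'],s['wrist_force'],s['moment'])
cv2.imwrite('pics/c8.png',cv2.resize(c['image'][130:290,226:426],None,fx=4,fy=4,interpolation=cv2.INTER_CUBIC)[:580,:,::-1])
E
```

```text
clock: 10.18
eef_pos: [559.5, -20.2, 209.3]
eef_rot: [-0.15, 1.571, 0.478]
wrist_force: [-0.9, 1.2, -3.5]
finger_gap: 23.6
[559.45948803 -20.2013163  209.32307296] [-0.85028879  1.10000158 -3.41206035] [0.20301082 0.15962131 0.07441585]
```

View pics/c8.png

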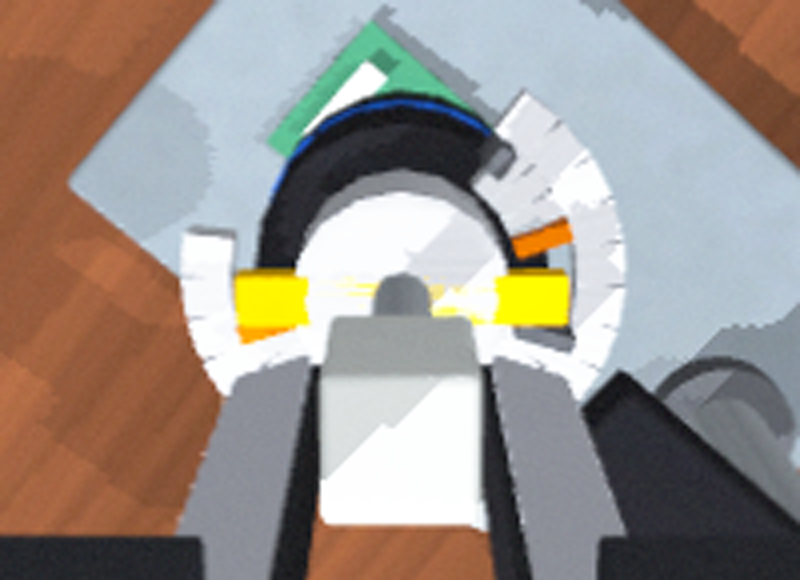

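```bash
python3 -m jog '[{"grip":0.1,"tx":0,"ty":0,"tz":0,"turn":-0.4},{"grip":0.1,"tx":0,"ty":0,"tz":0,"turn":-1.1},{"grip":0.1,"tx":0,"ty":0,"tz":0,"turn":-1.9},{"grip":0.1,"tx":0,"ty":0,"tz":0,"turn":-2.7},{"grip":0.1,"tx":0,"ty":0,"tz":0,"turn":-3.5},{"grip":0.1,"tx":0,"ty":0,"tz":0,"turn":-4.3},{"grip":0.1,"tx":0,"ty":0,"tz":0,"turn":-5.1},{"grip":0.1,"tx":0,"ty":0,"tz":0,"turn":-5.8},{"grip":0.1,"tx":0,"ty":0,"tz":0,"turn":-6.2},{"grip":0.1,"tx":0,"ty":0,"tz":0,"turn":-6.2},{"grip":0.1,"tx":0,"ty":0,"tz":0,"turn":-6.2}]' 25; python3 - <<'E'
from h import *
c=shot('wrist','w8')
s=manip.read_state();R_=rot(s['eef_rot']);print(s['eef_pos'],s['wrist_force'],s['moment'],np.degrees(np.arctan2(R_[1,2],R_[0,2])))
cv2.imwrite('pics/c9.png',cv2.resize(c['image'][130:290,226:426],None,fx=4,fy=4,interpolation=cv2.INTER_CUBIC)[:580,:,::-1])
E
```

```text
clock: 11.15
eef_pos: [559.6, -20.3, 209.4]
eef_rot: [-1.904, 1.57, -0.628]
wrist_force: [0.2, -0.3, -4.4]
finger_gap: 23.5
[559.53508505 -20.30628425 209.37333138] [-0.30890425 -0.52378286 -3.60638954] [ 0.0132861  -0.11870082 -0.02113617] 73.09018296560545
```

View pics/c9.png

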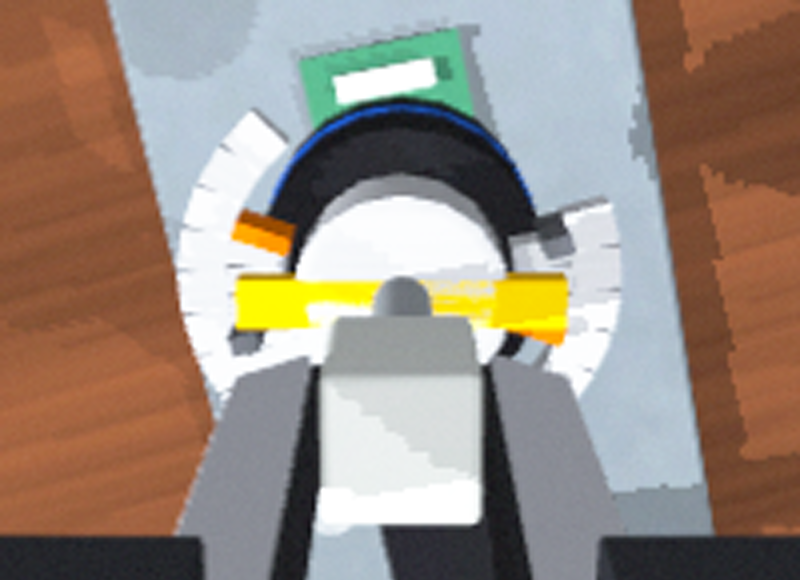

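```bash
python3 -m jog '[{"grip":0.1,"tx":0.04,"ty":0,"tz":0,"turn":0},{"grip":0.1,"tx":0.08,"ty":0,"tz":0,"turn":0},{"grip":0.1,"tx":0.12,"ty":0,"tz":0,"turn":0},{"grip":0.1,"tx":0.16,"ty":0,"tz":0,"turn":0},{"grip":0.1,"tx":0.19,"ty":0,"tz":0,"turn":0},{"grip":0.1,"tx":0.21,"ty":0,"tz":0,"turn":0},{"grip":0.1,"tx":0.21,"ty":0,"tz":0,"turn":0},{"grip":0.1,"tx":0.21,"ty":0,"tz":0,"turn":0},{"grip":0.1,"tx":0.21,"ty":0,"tz":0,"turn":0}]' 25; python3 -c "
from h import *
s=manip.read_state();print(s['eef_pos'],s['wrist_force'],s['moment'])"
```

```text
clock: 11.95
eef_pos: [559.5, -20.2, 201.2]
eef_rot: [-1.259, 1.57, 0.018]
wrist_force: [-1.1, 0.7, 0.4]
finger_gap: 23.9
[559.51224027 -20.18744974 201.16850335] [-1.13686665  0.67859292  0.38506619] [0.16820608 0.0005991  0.00233909]
```

```bash
python3 -m jog '[{"grip":0.3,"tx":0,"ty":0,"tz":0,"turn":0},{"grip":0.35,"tx":0,"ty":0,"tz":0,"turn":0},{"grip":0.4,"tx":0,"ty":0,"tz":0,"turn":0},{"grip":0.6,"tx":0,"ty":0,"tz":0,"turn":0},{"grip":0.6,"tx":0,"ty":0,"tz":0,"turn":0},{"grip":0.6,"tx":0,"ty":0,"tz":0,"turn":0},{"grip":0.6,"tx":0,"ty":0,"tz":0,"turn":0},{"grip":0.6,"tx":-0.3,"ty":0,"tz":0,"turn":0},{"grip":0.6,"tx":-0.8,"ty":0,"tz":0,"turn":0},{"grip":0.6,"tx":-1.5,"ty":0,"tz":0,"turn":0},{"grip":0.6,"tx":-2.2,"ty":0.5,"tz":0,"turn":0},{"grip":0.6,"tx":-2.5,"ty":1.2,"tz":0,"turn":0}]' 25 && python3 -m jog '[{"grip":0.6,"tx":0,"ty":0,"tz":0,"turn":0},{"grip":0.6,"tx":0,"ty":0,"tz":0,"turn":0},{"grip":0.6,"tx":0,"ty":0,"tz":0,"turn":0},{"grip":0.6,"tx":0,"ty":0,"tz":0,"turn":0},{"grip":0.6,"tx":0,"ty":0,"tz":0,"turn":0},{"grip":0.6,"tx":0,"ty":0,"tz":0,"turn":0}]'; python3 - <<'E'
from h import *
c=shot('wrist','w9');t=shot('scene','s9')
s=manip.read_state();print(s['eef_pos'],s['wrist_force'])
u=proj(c,(559,-20.3,170)).astype(int);print(u);y0=max(0,u[1]-75)
a=cv2.resize(c['image'][y0:y0+150,u[0]-75:u[0]+75],(400,400),interpolation=cv2.INTER_CUBIC)
u=proj(t,(559,-20.3,150)).astype(int);b=cv2.resize(t['image'][u[1]-50:u[1]+50,u[0]-50:u[0]+50],(400,400),interpolation=cv2.INTER_CUBIC)
cv2.imwrite('pics/c10.png',np.hstack([a,b])[:,:,::-1])
E
```

```text
clock: 12.95
eef_pos: [514.2, -6.6, 303.6]
eef_rot: [-1.365, 1.568, -0.088]
wrist_force: [1.1, 0.6, 0.3]
finger_gap: 56.5
clock: 13.45
eef_pos: [513.7, -6.5, 300.1]
eef_rot: [1.77, 1.569, 3.048]
wrist_force: [-0.1, 0.2, 0.1]
finger_gap: 56.4
[513.64737694  -6.3937277  300.45213336] [-0.339593  -0.2080975 -0.914257 ]
[325 221]
```

View pics/c10.png

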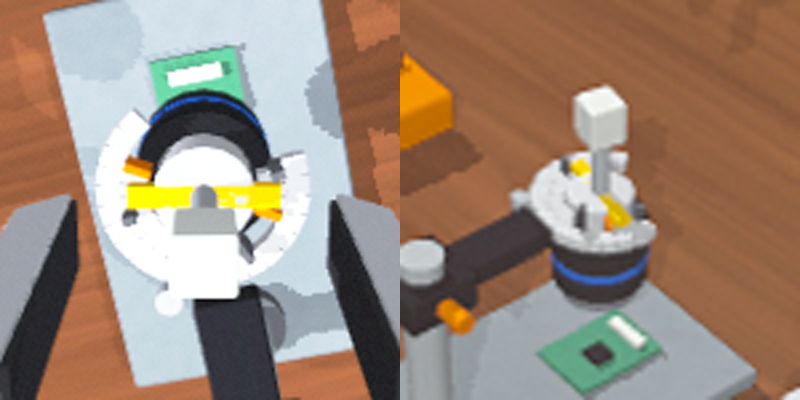

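```bash
python3 - <<'E'
from h import *
k=load('w9');m=cv2.inRange(cv2.cvtColor(k['image'],cv2.COLOR_RGB2HSV),(22,150,110),(34,255,255));m[:190]=0;m[250:]=0;m[:,:285]=0;m[:,365:]=0
y,x=np.nonzero(m);P=[onz(k,(c,y[abs(x-c)<4].mean()),161) for c in(x.min(),x.max()+1)];d=P[1]-P[0]
print((P[0]+P[1])/2,np.linalg.norm(d),np.degrees(np.arctan2(d[1],d[0])))
print(manip.sign_off())
E
```

```text
[558.67533363 -19.9313716  161.        ] 68.167149625428 68.40812221758345
the job is handed in; nothing more can be done
None
```

The camera is hanging in the collar with both lugs in their pockets, and I have handed the job in. The clock stood at about 13.5 s of the 72 s allowed.

- **Collar:** it was clamped about 28° clockwise of the stand's axes, measured from the orange humps in the wrist camera.
- **Approach:** I gripped the smaller camera by its white grip and brought it in through the open front. I re-measured lugs and collar in one wrist picture and shifted by about 1.3 mm and 0.9°.
- **Raising:** the lugs went up through the slots with no extra vertical force, held at about 70 mm below the socket point.
- **Twist:** I turned it 37° anticlockwise to mid-pocket, so I did not feel for the stop at 41°.
- **Release:** I lowered it until the wrist load fell to about 0 N, with the camera about 79 mm below the socket point by the arm's reading. Then I let go and backed off.

**Last checks:** the final pictures show the camera upright with each lug between its hump and its stop. The gripper was clear at about 300 mm height, and the wrist force was near zero. The camera's centre measured within about 1 mm of the collar's axis.

**Disagreements:**
- The final lug cast gave 68 mm length and 68° against the expected 66 mm and 73°. I put this down to the orange hump getting into the yellow mask, but did not check that.
- Earlier slot-angle readings varied between 34.8° and 36.7°. I used 36°.
- I did not separately measure the hanging height from two views, or test the lock by twisting back.

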